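Seat the finned tube block in the cooling dock

ROBOT

A 7-joint arm with a two-finger parallel gripper is mounted at the origin on a cart in front of the work surface, level with it; the furniture and walls round the work are solid. World frame = base frame: x ahead of the robot, y to its left, z up, the work surface at z = 0. Lengths are in m, angles in rad, forces in N, time in s.
With the tool pointing down it reaches from about 0.425 to 0.925 m from the base axis. Payload 6.8 kg.
Tool frame: the origin (TCP) lies at the very end of the fingers, on their centre line; the grasp point (between the pads) lies 19 mm behind it; z points along the fingers, y is the line along which they close (so a half turn about z gives the same grasp; the last joint's range is limited). The gripper opens to 85 mm and grips with 20 to 120 N. Pads are 22 mm wide; open, the fingers measure 114 mm over their backs; the gripper's body (76 mm by 85 mm) begins 54 mm behind the grasp point. The pads swing forward as they close: fully open they stand 13 mm farther back than shut.
Start: joints at [-1.378, 0.477, 0.022, 1.555, -0.011, 1.109, -0.083], TCP at [0.2, 0.645, 0.231] pointing down, gripper open.
Joint ranges: [-2.96, 2.96], [-0.34, 2.1], [-1.41, 1.46], [0.24, 2.44], [-1.37, 4.51], [0.17, 1.92], [-2.96, 2.96]. Speed limits (rad/s): [2.39, 2.39, 3.14, 3.14, 3.14, 3.14, 3.14].

INTERFACE

Orientations are given as a unit quaternion [w, x, y, z].
In Python, from station import get_obs, read_camera, hand_in gives the robot as it stands.
- The arm moves only by the tool arm_command, never from a script. Its argument "commands" is one flat list of numbers, 7 for each row, row after row: the shift along the tool's x, y, z in m, then the turn, a rotation vector about the tool's x, y, z in degrees, then the opening, from 0 (shut) to 1 (fully open). In form: [tx, ty, tz, rx, ry, rz, fingers, tx, ty, tz, rx, ry, rz, fingers, ...]. A call has 1 to 8 rows; each row is the pose to reach, as a shift and turn from the pose commanded when the call began, along the tool's axes at that moment; what a row does not reach only later rows make up. A row lasts 1/10 s, in which the tool goes at most 50 mm and 8.59 degrees, less where a joint would pass 70% of its speed; a pose out of reach is approached as far as the arm can. A call with a gripper value outside its range is refused whole. The fingers move at their own pace and stop on an object; "force" is the grip in N (left out, the last holds). Time passes only in rows, so rows that repeat a pose let the fingers close. It gives the time, the measured TCP pose, the force, the opening and the grip force at its end, in the units of the state.
- get_obs(): the state, without advancing time (a new reading comes with each control period).
- read_camera(name): name is "side" or "top" or "wrist"; returns a dict with "img" (400x640x3 uint8, red, green, blue), "camera_matrix" (3x3 intrinsics, pixels), "pose" (4x4, takes a point from camera to world coordinates). Camera axes: x right, y down, z forward; pixel columns grow to the right and rows downward; lengths in m; the calibration is good to about 2 mm. A picture is of the moment at which its call begins. There is no depth.
- hand_in(): hands the job in; it is judged then, once.
The state is a dict: "t": time; "q": joint angles; "joint_vel": joint speeds; "joint_torque": joint torques, N m; "eef_pos": TCP position; "tool_rot": TCP orientation; "contact_force": force on the tool from outside, world axes, zero at the start; "torque": the same for the moment, N m; "gripper_width": opening from 0.0 (shut) to 1.0 (fully open); "grasp_force": force on a finger pad.
Only numpy, scipy, OpenCV 4.12 (cv2) and the standard library are available. Lean on these libraries where they do the work, as an engineer would, in place of code of your own. Each camera call takes 0.05 s, during which the arm holds its last target. There are 200 camera calls.

TASK

Take the aluminium tube block with the blue grip and lower it onto the cooling dock so that its three fins go down into the dock's three channels, between the dock's fins, all the way home. Keep hold of it until the fins are down between the dock's fins (do not drop it in), then let go, leaving it level, squared up and centred on the dock. Leave the yellow-gripped block, whose closely spaced fins do not fit, and the glass beaker where they stand.

Things in the scene. Friction and masses are not known exactly. Their poses are not given: they have to be found in the camera images.
- cooling_dock: Fixed dock: dark base 100 (x) x 124 (y) x 14 mm high, with 4 upright aluminium fins along its x axis, 90 mm long, 5 thick, tops 44 mm above the bench, at y = -48, -16, 16, 48 mm. Between them 3 channels 27 mm wide, centred at y = -32, 0, 32, floors 14 mm above the bench. Origin: centre of underside, z up. Fully home, the block's origin lies 14 mm above this one.
- blue_block: Loose aluminium block, BLUE grip, 0.3-0.45 kg, on 3 fins along its x, 80 mm long, 5 thick, at y = -32, 0, 32. Plate 90 (x) x 84 (y) mm with tube wells, its top 42 mm above the origin; amid it the grip bar, 46 mm in x, 16 in y, 42 to 82 mm above the origin: pinch it across y from above. Origin: centre, at the fins' lower edges; z up. Block and dock are the same when turned half round.
- yellow_block: Bystander: loose tube block of the same size with a YELLOW grip and five fins only 19 mm apart, which do not fit the dock. Same origin and axes as the blue one. Leave it alone.
- beaker: Bystander: loose small clear beaker, 55 mm across and 71 mm high, standing farther back on the bench. Origin at the centre of its underside. Leave it alone.

How it is judged:
On the way, in this order (a step that is already met when the one before it is completed fails the run):
1. the blue block is lifted clear, its fins above the dock's fins (z of blue_block in the frame of cooling_dock above 0.048 m), for 0.1 s.
2. still held by the fingers, its fins are down between the dock's fins (z of blue_block in the frame of cooling_dock below 0.036 m and horizontal distance between blue_block and cooling_dock below 0.022 m and angle between the x axis of blue_block and the x axis of cooling_dock, either way round below 0.26 rad and contact force between the fingers and blue_block above 0.5 N), for 0.05 s.
At the end, for the whole second after the job is handed in: The blue-gripped block stands at rest with its three fins fully down in the dock's three channels: its origin 14 mm (within 4 mm) above the dock's origin, within 20 mm of the dock's centre seen from above, fins within 12 degrees of the dock's fins, level within 4 degrees (z of blue_block in the frame of cooling_dock between 0.01 and 0.018 m and horizontal distance between blue_block and cooling_dock below 0.02 m and angle between the x axis of blue_block and the x axis of cooling_dock, either way round below 0.21 rad and angle between blue_block's own z axis and vertical below 0.07 rad and linear speed of blue_block below 0.02 m/s); the robot touches nothing.
It fails at once if the yellow-gripped block is moved more than 30 mm (distance of yellow_block from where it was at the start of the episode above 0.03 m).
It fails at once if the beaker is moved more than 30 mm (distance of beaker from where it was at the start of the episode above 0.03 m).
It fails at once if the beaker is tipped over (angle between beaker's own z axis and vertical above 0.5 rad).
It also fails if it takes over 40 s, if anything falls off the work surface, if the arm or the gripper's body presses on something with over 40 N, if the wrist force passes 120 N, or if a joint passes its speed limit or range.

## Working session

There is one attempt and no reset: what is moved stays moved. The work goes in short steps, Python scripts to look and compute and a tool call to move; the robot and the scene stay as the last step left them, time stands still between calls to the robot, and variables do not carry over. Pictures are saved under pics/ and viewed, at most 10 in all, crops included, and the job is handed in when it is done.

Besides the shell and the picture viewer there is one more tool, called after "Emit:" as a command line: name --argument value ..., lists and objects as JSON in quotes. arm_command: Moves the arm, as the interface text tells. Its arguments: {"type":"object","properties":{"commands":{"type":"array","items":{"type":"number"}},"force":{"type":"number"}},"required":["commands"]}

```bash
mkdir -p pics
python3 - <<'E'
from station import *
import cv2,numpy as np,pickle
o=get_obs();print(o['t'],o['eef_pos'],o['tool_rot'],o['gripper_width'],o['contact_force'])
d={n:read_camera(n) for n in("top","side")}
pickle.dump(d,open('d0.pkl','wb'))
for n in d:
  cv2.imwrite(f'pics/{n}0.png',d[n]['img'][:,:,::-1]);print(n,d[n]['camera_matrix'].round(1).tolist(),d[n]['pose'].round(3).tolist())
E
```

```text
0.0 [0.19982964 0.64412672 0.23030664] [-6.87678020e-05  1.49813645e-01  9.88713814e-01 -9.28009619e-04] 1.0000889380783806 [-0.04640266 -0.43820751  0.22921076]
top [[455.9, 0.0, 311.9], [0.0, 455.9, 197.4], [0.0, 0.0, 1.0]] [[-0.027, -0.999, 0.043, 0.547], [-1.0, 0.026, -0.017, 0.017], [0.016, -0.043, -0.999, 1.186], [0.0, 0.0, 0.0, 1.0]]
side [[517.4, 0.0, 323.5], [0.0, 517.4, 202.2], [0.0, 0.0, 1.0]] [[-0.987, -0.112, 0.113, 0.431], [-0.159, 0.637, -0.755, 0.973], [0.012, -0.763, -0.646, 0.861], [0.0, 0.0, 0.0, 1.0]]
```

View pics/top0.png

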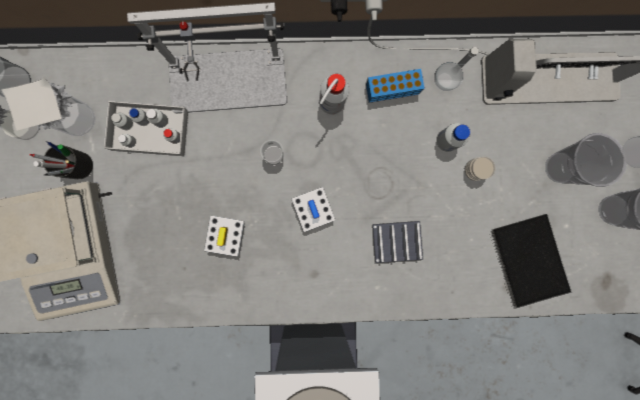

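View pics/side0.png

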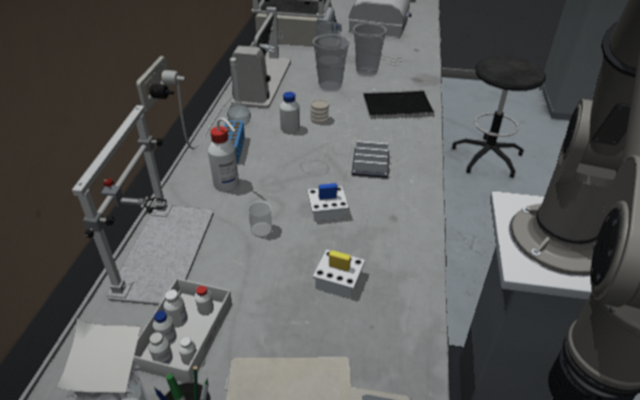

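The top view shows the blue block near (313,210), dock (398,242), yellow block (224,237) and beaker (272,153). The side view agrees with that layout.

```bash
cat > h.py <<'E'
import numpy as np,cv2
from scipy.spatial.transform import Rotation as R
def ray(c,uv,z):
    K,T=c['camera_matrix'],c['pose']
    p=np.c_[np.atleast_2d(uv).astype(float),np.ones(len(np.atleast_2d(uv)))]
    d=(T[:3,:3]@np.linalg.inv(K)@p.T).T
    return T[:3,3]+d*((z-T[2,3])/d[:,2])[:,None]
def proj(c,P):
    K,T=c['camera_matrix'],c['pose']
    p=(np.atleast_2d(P)-T[:3,3])@T[:3,:3]@K.T
    return p[:,:2]/p[:,2:]
def plan(mask,c,z):
    "rectified rect (centre, size, angle deg) of mask on plane z"
    cn=max(cv2.findContours(mask.astype(np.uint8),0,2)[0],key=cv2.contourArea)
    w=ray(c,cn[:,0,:],z)[:,:2]
    r=cv2.minAreaRect((w*1000).astype(np.float32)); return np.round(r[0],1),np.round(r[1],1),round(r[2],1)
def tool(o,target,yaw=None):
    "shift in tool axes to world point"
    q=o['tool_rot'];Rt=R.from_quat([q[1],q[2],q[3],q[0]])
    return Rt.inv().apply(np.array(target)-o['eef_pos']),Rt
E
python3 - <<'E'
from h import *
import pickle
from station import get_obs
d=pickle.load(open('d0.pkl','rb'))
for n in d:
  c=d[n];h=cv2.cvtColor(c['img'],cv2.COLOR_RGB2HSV)
  b=(h[...,0]>100)&(h[...,0]<130)&(h[...,1]>130)
  y=(h[...,0]>20)&(h[...,0]<35)&(h[...,1]>150)
  m=np.zeros(b.shape,bool)
  if n=='top': m[185:235,290:336]=1
  else: m[180:225,300:352]=1
  print(n,'blue',plan(b&m,c,.075)); 
  if n=='top':
    print('yellow',plan(y&(np.arange(640)[None]<260)&(np.arange(640)[None]>205),c,.075))
    w=(h[...,2]>190)&(h[...,1]<60)&m; print('plate',plan(cv2.morphologyEx((w|(b&m)).astype(np.uint8),3,np.ones((9,9))),c,.042))
    D=np.zeros(b.shape,bool);D[215:270,365:430]=1
    dk=(h[...,2]<90)&D;print('dockbase',plan(cv2.morphologyEx(dk.astype(np.uint8),3,np.ones((9,9))),c,.014))
    cv2.imwrite('pics/c0.png',cv2.resize(c['img'][180:280,200:440,::-1],None,fx=3.3,fy=3.3,interpolation=2))
o=get_obs();print(R.from_quat(np.roll(o['tool_rot'],-1)).as_matrix().round(3))
E
```

```text
top blue (array([566.4,  -4. ]), array([43.1, 13.1]), 19.0)
yellow (array([505.6, 219.3]), array([16.6, 43. ]), 77.6)
plate (array([566.7,  -4.6]), array([87.9, 80.7]), 19.1)
dockbase (array([ 475.8, -213.8]), array([ 99.8, 115.4]), 2.5)
side blue (array([565.1,  12. ]), array([41.7, 53.6]), 10.0)
[[-0.955  0.296 -0.   ]
 [ 0.296  0.955 -0.002]
 [-0.    -0.002 -1.   ]]
```

View pics/c0.png

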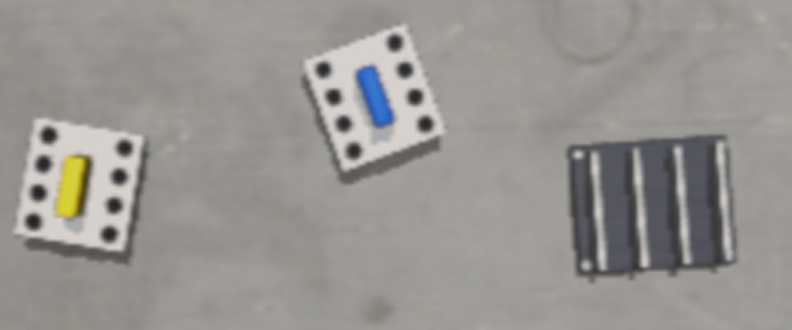

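The crop shows the blue block turned about +19° and the dock about +2.5°, both consistent with their given sizes. I'll refine the dock from its fin tops, then move above the block.

Run:
```python
from h import *
import pickle
from scipy.optimize import minimize
d=pickle.load(open('d0.pkl','rb'))
def pts(p,kind):
    x,y,a=p;c,s=np.cos(a),np.sin(a);g=np.linspace(-.044,.044,40)
    P=np.array([[u,v,.044] for v in(-.048,-.016,.016,.048) for u in g])
    return P@np.array([[c,s,0],[-s,c,0],[0,0,1]])+[x,y,0]
for n in(['top'],['side'],['top','side']):
  def f(p):
    t=0
    for k in n:
      g=cv2.GaussianBlur(cv2.cvtColor(d[k]['img'],7).astype(np.float32),(0,0),.8)
      uv=proj(d[k],pts(p,0)).astype(np.float32)
      t-=cv2.remap(g,uv[None],None,1).mean()
    return t
  b=min((minimize(f,[.476+i,-.213+j,.044],method='Nelder-Mead',options=dict(initial_simplex=np.array([[.476+i,-.213+j,.044],[.484+i,-.213+j,.044],[.476+i,-.207+j,.044],[.476+i,-.213+j,.1]]))) for i in(-.008,0,.008) for j in(-.008,0,.008)),key=lambda r:r.fun)
  print(n,b.x.round(4),np.degrees(b.x[2]).round(1),b.fun)
```

```text
['top'] [ 0.4777 -0.2201  0.0418] 2.4 -155.91812133789062
['side'] [ 0.592  -0.2821 -1.334 ] -76.4 -142.42025756835938
['top', 'side'] [ 0.7457 -0.1378 -0.9952] -57.0 -294.71929931640625
```

Emit:
arm_command --commands '[-0.542, -0.511, 0.06, 0, 0, -36, 1, -0.542, -0.511, 0.06, 0, 0, -36, 1, -0.542, -0.511, 0.06, 0, 0, -36, 1, -0.542, -0.511, 0.06, 0, 0, -36, 1, -0.542, -0.511, 0.06, 0, 0, -36, 1, -0.542, -0.511, 0.06, 0, 0, -36, 1, -0.542, -0.511, 0.06, 0, 0, -36, 1, -0.542, -0.511, 0.06, 0, 0, -36, 1]'

```text
t: 0.9
eef_pos: [0.3966, 0.2954, 0.199]
tool_rot: [-0.0, -0.163, 0.987, -0.0]
contact_force: [1.5, 0.1, -0.8]
gripper_width: 0.998
grasp_force: 0.0
```

Emit:
arm_command --commands '[-0.064, -0.339, 0.02, 0, 0, 0, 1, -0.064, -0.339, 0.02, 0, 0, 0, 1, -0.064, -0.339, 0.02, 0, 0, 0, 1, -0.064, -0.339, 0.02, 0, 0, 0, 1, -0.064, -0.339, 0.02, 0, 0, 0, 1, -0.064, -0.339, 0.02, 0, 0, 0, 1, -0.064, -0.339, 0.02, 0, 0, 0, 1, -0.064, -0.339, 0.02, 0, 0, 0, 1]'

```text
t: 1.7
eef_pos: [0.5674, -0.0106, 0.1788]
tool_rot: [0.0, -0.158, 0.987, -0.002]
contact_force: [-0.5, 0.6, -0.4]
gripper_width: 1.001
grasp_force: 0.0
```

Run:
```python
from h import *
from station import *
c=read_camera('wrist');o=get_obs();print(o['t'],o['eef_pos'],o['tool_rot'])
h=cv2.cvtColor(c['img'],cv2.COLOR_RGB2HSV)
b=(h[...,0]>100)&(h[...,0]<130)&(h[...,1]>130)
print(plan(b,c,.082))
cv2.imwrite('pics/w1.png',c['img'][:,:,::-1])
```

```text
1.75 [ 0.56618496 -0.00679515  0.17865267] [-3.82332225e-04 -1.59845025e-01  9.87141743e-01 -7.75202522e-04]
(array([ 817.8, -242.4]), array([ 28.9, 117. ]), 62.6)
```

View pics/w1.png

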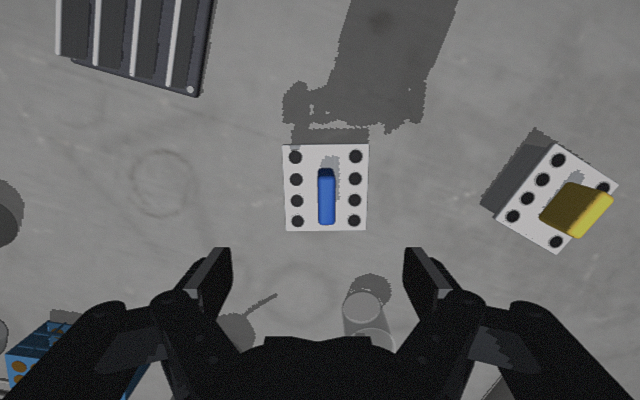

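The wrist view shows the plate corners at about (282,145), (368,144), (367,230), (286,231) and the bar at about (327,197), close to vertical. The dock is at top left and yellow at right.

Run:
```python
from h import *
from station import *
c=read_camera('wrist');o=get_obs();print(o['t'],o['eef_pos'])
h=cv2.cvtColor(c['img'],cv2.COLOR_RGB2HSV)
m=np.zeros(h.shape[:2],bool);m[130:240,270:385]=1
b=(h[...,0]>100)&(h[...,0]<130)&(h[...,1]>130)&m
w=(((h[...,2]>170)&(h[...,1]<60)&m)|b).astype(np.uint8)
print('bar',plan(b,c,.082),'plate',plan(w,c,.042),c['pose'].round(3).tolist())
print(ray(c,[(282,145),(368,144),(367,230),(286,231)],.042).round(4).tolist())
D=ray(c,[(58,55),(92,65),(130,77),(167,87)],.044);print('dock fin near ends',D.round(4).tolist())
```

```text
1.8 [ 0.56549984 -0.00406855  0.17861591]
bar (array([565.1,  -3.1]), array([49.8, 13.9]), 19.0) plate (array([568.7,  -1.5]), array([88.6, 82.5]), 19.0) [[-0.315, 0.909, 0.274, 0.496], [0.949, 0.302, 0.09, -0.029], [-0.001, 0.289, -0.957, 0.323], [0.0, 0.0, 0.0, 1.0]]
[[0.5386, -0.0508, 0.042], [0.5119, 0.0269, 0.042], [0.5952, 0.0581, 0.042], [0.6229, -0.0218, 0.042]]
dock fin near ends [[0.5251, -0.2583, 0.044], [0.5239, -0.2293, 0.044], [0.5233, -0.1961, 0.044], [0.5212, -0.1634, 0.044]]
```

Emit:
arm_command --commands '[-0.001, 0.001, 0.04, 0, 0, 0, 1, -0.001, 0.001, 0.08, 0, 0, 0, 1, -0.001, 0.001, 0.11, 0, 0, 0, 1, -0.001, 0.001, 0.128, 0, 0, 0, 1, -0.001, 0.001, 0.128, 0, 0, 0, 1, -0.001, 0.001, 0.128, 0, 0, 0, 0.6, -0.001, 0.001, 0.128, 0, 0, 0, 0.3, -0.001, 0.001, 0.128, 0, 0, 0, 0]' --force 60

```text
t: 2.6
eef_pos: [0.5672, -0.0012, 0.0525]
tool_rot: [0.001, -0.163, 0.987, 0.0]
contact_force: [-0.2, 0.4, 0.3]
gripper_width: 0.514
grasp_force: 0.0
```

Emit:
arm_command --commands '[0, 0, 0, 0, 0, 0, 0, 0, 0, 0, 0, 0, 0, 0, 0, 0, 0, 0, 0, 0, 0, 0, 0, 0, 0, 0, 0, 0, 0, 0, 0, 0, 0, 0, 0]'

```text
t: 3.1
eef_pos: [0.5669, -0.0019, 0.0518]
tool_rot: [0.001, -0.163, 0.987, -0.0]
contact_force: [-0.8, -1.7, 6.1]
gripper_width: 0.177
grasp_force: 61.6
```

Emit:
arm_command --commands '[0, 0, -0.02, 0, 0, 0, 0, 0, 0, -0.05, 0, 0, 0, 0, 0, 0, -0.08, 0, 0, 0, 0, 0, 0, -0.1, 0, 0, 0, 0, 0, 0, -0.1, 0, 0, 0, 0, 0, 0, -0.1, 0, 0, 0, 0]'

```text
t: 3.7
eef_pos: [0.5655, -0.0014, 0.1502]
tool_rot: [-0.001, -0.163, 0.987, 0.0]
contact_force: [-0.3, -0.2, -4.7]
gripper_width: 0.175
grasp_force: 60.3
```

Run:
```python
from h import *
from station import *
o=get_obs();print(o['t'],o['eef_pos'],o['contact_force'],o['gripper_width'])
sh,Rt=tool(o,[.478,-.2165,o['eef_pos'][2]]);print(sh.round(4),Rt.as_matrix().round(3).tolist())
c=read_camera('wrist');cv2.imwrite('pics/w2.png',c['img'][:,:,::-1])
```

```text
3.7 [ 0.56548749 -0.00142364  0.15019246] [-0.29297191 -0.15539292 -4.72263814] 0.1745265313500885
[ 1.521e-01 -1.755e-01  1.000e-04] [[-0.947, -0.322, -0.001], [-0.322, 0.947, 0.0], [0.001, 0.001, -1.0]]
```

View pics/w2.png

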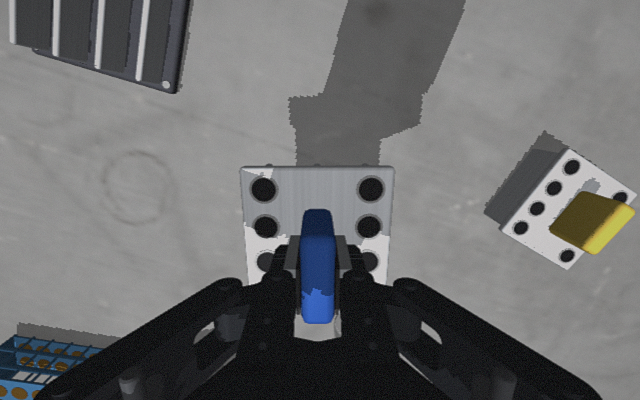

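The block is held level, with the bar centred between the pads at about (318,265). Next I'll hover behind the dock so the wrist camera sees all of it.

Emit:
arm_command --commands '[0.009, -0.033, 0, 0, 0, 4, 0, 0.018, -0.066, 0, 0, 0, 8, 0, 0.027, -0.1, 0, 0, 0, 12, 0, 0.036, -0.135, 0, 0, 0, 16.4, 0, 0.045, -0.17, 0, 0, 0, 16.4, 0, 0.055, -0.2085, 0, 0, 0, 16.4, 0, 0.055, -0.2085, 0, 0, 0, 16.4, 0, 0.055, -0.2085, 0, 0, 0, 16.4, 0]'

```text
t: 4.55
eef_pos: [0.5797, -0.2178, 0.149]
tool_rot: [-0.002, -0.019, 1.0, 0.0]
contact_force: [0.8, 0.4, -3.1]
gripper_width: 0.171
grasp_force: 60.4
```

Run:
```python
from h import *
from station import *
import pickle
o=get_obs();print(o['t'],o['eef_pos'],o['tool_rot'],o['grasp_force'])
c=read_camera('wrist');pickle.dump(c,open('w3.pkl','wb'));im=c['img'][:,:,::-1].copy()
def draw(x,y,a,col):
  a=np.radians(a);C,S=np.cos(a),np.sin(a)
  for v in(-.048,-.016,.016,.048):
    for w in(v-.0025,v+.0025):
      P=np.array([[x+C*u-S*w,y+S*u+C*w,.044] for u in(-.045,.045)]);p=proj(c,P).round().astype(int)
      cv2.line(im,tuple(map(int,p[0])),tuple(map(int,p[1])),col,1)
draw(.478,-.2165,2.4,(0,0,255))
cv2.imwrite('pics/w3.png',im)
```

```text
4.55 [ 0.57968988 -0.21779073  0.14899861] [-1.84136497e-03 -1.92002841e-02  9.99813935e-01  2.33906747e-04] 60.387046337127686
```

View pics/w3.png

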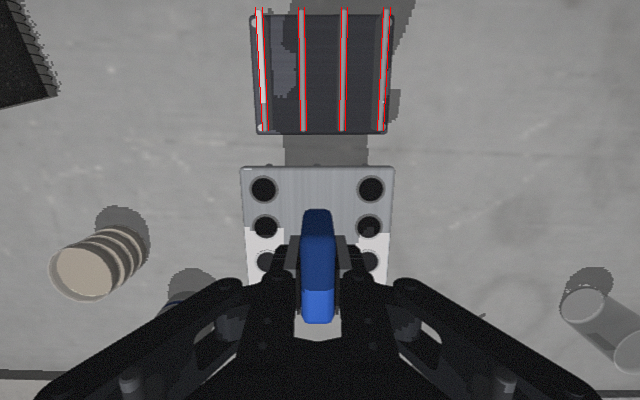

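The overlay of the dock model at (0.478, -0.2165, 2.4°) lies on the four fins (columns 262, 303, 344, 386). I'll go over the dock with it.

Emit:
arm_command --commands '[0.03, 0.002, 0, 0, 0, 0, 0, 0.065, 0.004, 0, 0, 0, 0, 0, 0.09, 0.005, 0, 0, 0, 0, 0, 0.102, 0.005, 0, 0, 0, 0, 0, 0.102, 0.005, 0.01, 0, 0, 0, 0, 0.102, 0.005, 0.02, 0, 0, 0, 0, 0.102, 0.005, 0.025, 0, 0, 0, 0, 0.102, 0.005, 0.025, 0, 0, 0, 0]'

```text
t: 5.4
eef_pos: [0.4794, -0.2153, 0.1248]
tool_rot: [-0.001, -0.021, 1.0, 0.0]
contact_force: [0.6, -0.4, -2.9]
gripper_width: 0.178
grasp_force: 60.3
```

Run:
```python
from h import *
from station import *
c=read_camera('side');o=get_obs();print(o['t'],o['eef_pos'],o['tool_rot'],o['contact_force'])
im=c['img'][100:240,280:480,::-1];cv2.imwrite('pics/s4.png',cv2.resize(im,None,fx=4,fy=4,interpolation=2))
```

```text
5.45 [ 0.47957556 -0.21559599  0.12536422] [-5.94846967e-04 -2.10405459e-02  9.99778442e-01  9.29532237e-05] [-0.07418459  0.31844242 -2.98622944]
```

View pics/s4.png

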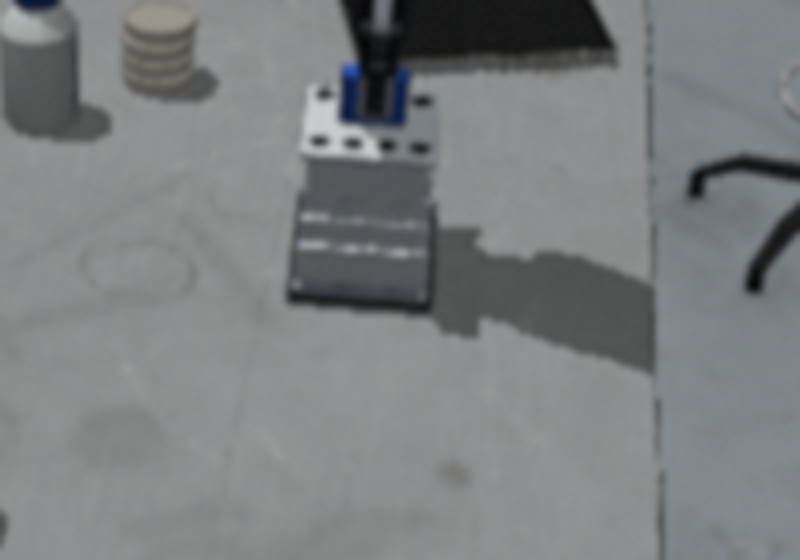

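The block (plate around (370,125) in the crop) hangs level and squared over the dock, clear of its fins. Now I'll lower it.

Emit:
arm_command --commands '[0.001, 0, 0.01, 0, 0, 0, 0, 0.001, 0, 0.02, 0, 0, 0, 0, 0.001, 0, 0.03, 0, 0, 0, 0, 0.001, 0, 0.038, 0, 0, 0, 0, 0.001, 0, 0.045, 0, 0, 0, 0, 0.001, 0, 0.05, 0, 0, 0, 0, 0.001, 0, 0.05, 0, 0, 0, 0]'

```text
t: 6.15
eef_pos: [0.4778, -0.2158, 0.0754]
tool_rot: [-0.001, -0.021, 1.0, 0.0]
contact_force: [0.8, -0.1, -2.9]
gripper_width: 0.177
grasp_force: 60.3
```

Emit:
arm_command --commands '[0, 0, 0.003, 0, 0, 0, 0, 0, 0, 0.006, 0, 0, 0, 0, 0, 0, 0.008, 0, 0, 0, 0, 0, 0, 0.009, 0, 0, 0, 0, 0, 0, 0.009, 0, 0, 0, 0]'

```text
t: 6.65
eef_pos: [0.4781, -0.2159, 0.0671]
tool_rot: [-0.0, -0.021, 1.0, 0.0]
contact_force: [0.6, 1.0, -4.5]
gripper_width: 0.175
grasp_force: 60.3
```

Emit:
arm_command --commands '[0, 0, 0.001, 0, 0, 0, 0, 0, 0, 0.002, 0, 0, 0, 0, 0, 0, 0.002, 0, 0, 0, 0]'

```text
t: 6.95
eef_pos: [0.4783, -0.2162, 0.0657]
tool_rot: [0.0, -0.02, 1.0, 0.0]
contact_force: [-1.1, 0.3, 3.7]
gripper_width: 0.179
grasp_force: 61.3
```

The force reversed sign (-4.5 to +3.7 N) at the expected height, so it is seated. I'll release and back off.

Emit:
arm_command --commands '[0, 0, 0, 0, 0, 0, 0.4, 0, 0, 0, 0, 0, 0, 0.7, 0, 0, 0, 0, 0, 0, 0.7, 0, 0, 0, 0, 0, 0, 0.7, 0, 0, 0, 0, 0, 0, 0.7]'

```text
t: 7.45
eef_pos: [0.4782, -0.2159, 0.0652]
tool_rot: [0.0, -0.021, 1.0, 0.0]
contact_force: [-0.6, -0.7, 0.5]
gripper_width: 0.704
grasp_force: 0.0
```

Emit:
arm_command --commands '[0, 0, -0.02, 0, 0, 0, 0.7, 0, 0, -0.05, 0, 0, 0, 0.7, 0, 0, -0.09, 0, 0, 0, 0.7, 0, 0, -0.13, 0, 0, 0, 0.7, -0.04, 0, -0.15, 0, 0, 0, 0.7, -0.04, 0, -0.15, 0, 0, 0, 0.7, -0.04, 0, -0.15, 0, 0, 0, 0.7]'

```text
t: 8.15
eef_pos: [0.5189, -0.214, 0.2154]
tool_rot: [0.0, -0.021, 1.0, -0.0]
contact_force: [-0.7, 0.6, -0.5]
gripper_width: 0.7
grasp_force: 0.0
```

Run:
```python
from h import *
from station import *
w=read_camera('wrist');c=read_camera('side');o=get_obs();print(o['t'],o['eef_pos'],o['contact_force'],o['gripper_width'])
A=cv2.resize(c['img'][100:200,320:440],(480,400),interpolation=2)[:,:400];B=w['img'][:,120:520]
cv2.imwrite('pics/f.png',np.hstack([A,B])[:,:,::-1])
h=cv2.cvtColor(w['img'],cv2.COLOR_RGB2HSV)
b=(h[...,0]>100)&(h[...,0]<130)&(h[...,1]>130);b[:,:240]=0;b[:,400:]=0
print('bar',plan(b,w,.096))
```

```text
8.25 [ 0.51695518 -0.2142452   0.21417296] [-0.42539587 -0.36953791 -0.29729114] 0.6986551263361798
bar (array([ 478.3, -215.5]), array([44.6, 13.8]), 2.4)
```

View pics/f.png

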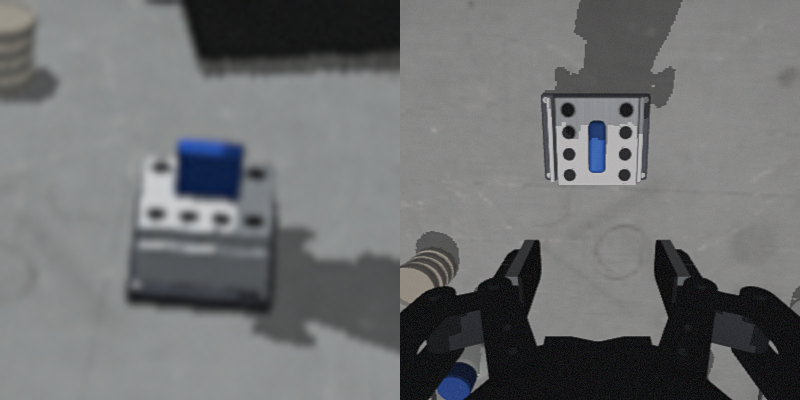

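The picture shows the block level, squared and centred: bar at (478,-215.5) mm, 2.4°, between the dock's outer fins. The gripper is clear.

```bash
python3 -c "from station import *;print(hand_in())"
```

```text
the job is handed in; nothing more can be done
None
```

The blue-gripped block is down in the dock's three channels, level and within about 1 mm of centre by the wrist camera. I let go and handed in at about 8 s, without touching the yellow-gripped block or the beaker; the station returned no verdict.

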